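# Scrub an engine cylinder bore and hold the brush over the tray

### The job

Take the bore brush by its red handle as it stands in the finned engine cylinder and scrub the bore with two full strokes, each one up until the top of the bristles is about level with the rim and then back down to the bottom. Then draw the brush right out, lean it over to somewhere between 45 degrees and level, and finish while still holding it like that in the gripper: the bristle head over the white tray, at least 15 cm above the bench, steady, the brush touching nothing but the gripper. Leave everything else on the bench where it stands.

Things in the scene. Friction and masses are not known exactly. Their poses are not given: they have to be found in the camera images.
- brush_handle (a point): Middle of the red handle of the long bore brush: a round plastic grip, diameter 24 mm, 100 mm long (50 mm either side of this point), the upper end of the brush. z axis along the brush, from bristles to handle. At the start the whole handle is above the rim of the bore.
- brush_head (a point): Centre of the brass bristle head of the brush: a stiff cylinder, diameter 43 mm, 45 mm long (22.5 mm either side of this point), 152.5 mm from the middle of the handle along the brush. z axis along the brush towards the handle.
- bore_floor (a point): Centre of the floor of the cylinder's bore. The cylinder is a finned motorcycle engine cylinder standing upright, fins 104 x 104 mm, on a fixed plywood base 130 x 130 mm. The bore is round, diameter 52 mm, closed at the bottom, 104 mm deep and open at the top; its floor is 24 mm above the bench. z up.
- bore_rim (a point): Centre of the bore's open mouth, level with its rim, the highest part of the cylinder: 128 mm above the bench.
- tray_centre (a point): Middle of the white shallow plastic tray, at the height of its rim (30 mm above the bench). The tray is fixed to the bench; 160 mm along its x axis, 220 mm along its y axis.
- piston: Small aluminium piston standing on its skirt, diameter 49, height 56; origin under its centre (mm). Bystander: leave it alone.
- wrench: Steel open-ended wrench lying flat, 190 long; origin at the middle of its underside, x along it (mm). Bystander: leave it alone.
- can: Blue-labelled metal can, diameter 66, height 110; origin under its centre (mm). Bystander: leave it alone.
- jar: Amber glass jar with black cap, diameter 70, height 80; origin under its centre (mm). Bystander: leave it alone.
- oil: Black oil bottle with yellow label, diameter 72, height 170; origin under its centre (mm). Bystander: leave it alone.
- cleaner: Blue cleaner bottle with red cap, diameter 68, height 190; origin under its centre (mm). Bystander: leave it alone.
- bearing: Steel ring-shaped bearing lying flat, outer diameter 56, height 16; origin under its centre (mm). Bystander: leave it alone.
- brush: The whole bore brush: straight, rigid, 225 mm long, 100 to 210 g; red handle, then a bare steel shaft (diameter 8, 80 long), then the brass bristle head. At the start it stands loose and about upright in the bore, bristles on the bore floor. Origin at the middle of the flat underside of the bristle head, z along the brush towards the handle.
- barrel: The whole cylinder with its base; origin under the centre of the base, on the bench.
- tray: The whole tray; origin under its centre, on the bench.

How it is judged:
On the way, in this order (a step that is already met when the one before it is completed fails the run):
1. first stroke up inside the bore (z of brush_head in the frame of bore_floor between 0.0625 and 0.1125 m and horizontal distance between brush_head and bore_floor below 0.02 m), for 0.05 s.
2. back down to the bottom (z of brush_head in the frame of bore_floor below 0.0345 m and horizontal distance between brush_head and bore_floor below 0.02 m), for 0.05 s.
3. second stroke up inside the bore (all of step 1), for 0.05 s.
4. down to the bottom again (all of step 2), for 0.05 s.
5. brush drawn out of the bore (z of brush_head in the frame of bore_floor above 0.13 m), for 0.05 s.
At the end, for the whole second after the job is handed in: The gripper still holds the brush, at rest, leaning 37 to 103 degrees from upright, the centre of its bristle head within the white tray's outline (5 mm over allowed) and more than 135 mm above the bench, touching nothing but the gripper (angle between brush_head's own z axis and vertical between 0.65 and 1.8 rad and height (world z) of brush_head above 0.135 m and x of brush_head in the frame of tray_centre between -0.085 and 0.085 m and y of brush_head in the frame of tray_centre between -0.115 and 0.115 m and contact force between brush and the fingers above 1 N and linear speed of brush below 0.05 m/s and contact force between brush and barrel below 0.2 N and contact force between brush and tray below 0.2 N and contact force between brush and piston below 0.2 N and contact force between brush and wrench below 0.2 N and contact force between brush and can below 0.2 N and contact force between brush and jar below 0.2 N and contact force between brush and oil below 0.2 N and contact force between brush and cleaner below 0.2 N and contact force between brush and bearing below 0.2 N); the arm keeps its last pose, push and grip.
It fails at once if one of the loose bystanders is moved by more than 30 mm (distance of any of piston, wrench, can, jar, oil, cleaner, bearing from where it was at the start of the episode above 0.03 m).
It also fails if it takes over 54 s, if anything falls off the work surface, if the arm or the gripper's body presses on something with over 40 N, if the wrist force passes 120 N, or if a joint passes its speed limit or range.

### The arm

A 6-joint arm with a two-finger parallel gripper is mounted at the origin on the work surface. World frame = base frame: x ahead of the robot, y to its left, z up, the work surface at z = 0. Lengths are in m, angles in rad, forces in N, time in s.
With the tool pointing down it reaches from about 0.3 to 0.775 m from the base axis. Payload 14.6 kg.
Tool frame: the origin (TCP) lies on the centre line of the jaws, within the pads' length; the fingertips stand ctrl.tcp_to_tips ahead of it and the grasp point (between the pads) lies 2 mm behind it (ctrl.tcp_to_tips is the distance from the TCP to the fingertips, in m); z points along the fingers, y is the line along which they close (so a half turn about z gives the same grasp; the last joint's range is limited). The gripper opens to 94 mm and grips with 3 to 60 N. Pads are 16 mm wide; open, the fingers measure 119 mm over their backs; the gripper's body (75 mm by 177 mm) begins 78 mm behind the grasp point.
Start: joints at [-1.314, 0.3, 1.521, -0, 1.321, -0.067], TCP at [0.175, -0.521, 0.222] pointing down, gripper open.
Joint ranges: [-3.03, 3.03], [-0.79, 2.21], [0.23, 2.52], [-1.04, 4.18], [0, 3.07], [-2.55, 2.55]. Speed limits (rad/s): [2.22, 2.22, 2.57, 3.14, 3.14, 3.14].

### API

Orientations are given as [roll, pitch, yaw] about the fixed x, y, z axes, in that order (R = Rz(yaw) Ry(pitch) Rx(roll)).
In Python, from station import telemetry, viewer, hand_in, ctrl gives the robot as it stands.
- The arm moves only by the tool step_arm, never from a script. Its argument "plan" is a list of rows, each an object of numbers: "dx", "dy", "dz": the shift along the tool's x, y, z scaled (see below); "rx", "ry", "rz": the turn, a rotation vector about the tool's x, y, z scaled (see below); "claw": the closure, from 0 (fully open) to 1 (shut). In form: [{"dx": .., "dy": .., "dz": .., "rx": .., "ry": .., "rz": .., "claw": ..}, ...]. A call has 1 to 10 rows; each row shifts and turns the commanded pose from where the row before left it, along the tool's axes as they then stand; what a row does not reach is not made up. The controller multiplies each number of a shift by 0.1 m and each number of a turn by 90 degrees. A row lasts 1/10 s, in which the tool goes at most 50 mm and 8.59 degrees, less where a joint would pass 70% of its speed; a pose out of reach is approached as far as the arm can. A call with a number of a shift or a turn outside -1 to 1 is refused whole. A call with a gripper value outside its range is refused whole. The fingers move at their own pace and stop on an object; "grip_force" is the grip in N (left out, the last holds). Time passes only in rows, so rows that do not move let the fingers close. It gives the time, the measured TCP pose, the force, the opening and the grip force at its end, in the units of the state.
- telemetry.get_obs(): the state, without advancing time (a new reading comes with each control period).
- viewer.camera(name): name is "side" or "top"; returns a dict with "img" (480x640x3 uint8, red, green, blue), "z_map" (480x640 float32, m along the optical axis (not along the pixel's ray), 0 where there is no reading), "fx", "fy", "cx", "cy" (pixels), "R" (3x3) and "t" (3): a world point X has camera coordinates R X + t. Camera axes: x right, y down, z forward; pixel columns grow to the right and rows downward; lengths in m; the calibration is good to about 2 mm. A picture is of the moment at which its call begins.
- hand_in(): hands the job in; it is judged then, once.
Trained networks look in a picture, given as the dict that the camera call returned (one of the last four; its "shot" number tells which), for a name from the list of things; names that differ only in an ending like _2 or _b are one class to them, and where a whole thing is asked for, a point or a joint stands for the part that bears it (a point fixed in the world has none). Each returns a list of dicts, best first, with "score" (0 to 1); they miss things now and then, are a little off and sometimes report something else, mostly with a low value. They report only what shows in the picture. A call takes as long as a camera call.
- viewer.recognise(target, picture): "rect" ([left, top, right, bottom] in pixels, round what is visible of it).
The state is a dict: "time_s": time; "qpos": joint angles; "joint_vel": joint speeds; "tau": joint torques, N m; "ee_pos": TCP position; "eef_rot": TCP orientation; "force": force on the tool from outside, world axes, zero at the start; "moment": the same for the moment, N m; "grip_width": finger opening in m; "grip_force": force on a finger pad.
Only numpy, scipy, OpenCV 4.12 (cv2) and the standard library are available. Lean on these libraries where they do the work, as an engineer would, in place of code of your own. Each camera call takes 0.05 s, during which the arm holds its last target. There are 200 camera calls.

## Working session

There is one attempt and no reset: what is moved stays moved. The work goes in short steps, Python scripts to look and compute and a tool call to move; the robot and the scene stay as the last step left them, time stands still between calls to the robot, and variables do not carry over. Pictures are saved under pics/ and viewed, at most 10 in all, crops included, and the job is handed in when it is done.

Besides the shell and the picture viewer there is one more tool, called after "Emit:" as name([rows], argument=value, ...), one row to a line, values as JSON. step_arm: Moves the arm, as the interface text tells. Shifts and turns lie within -1 to 1; 1 stands for 0.1 m of shift or 90 degrees of turn. Its arguments: {"type":"object","properties":{"plan":{"type":"array"},"grip_force":{"type":"number"}},"required":["plan"]}

```bash
mkdir -p pics
cat > h.py <<'E'
import numpy as np, cv2
from station import telemetry, viewer, hand_in, ctrl
def world(p,u,v,z): 
    return p["R"].T@(np.array([(u-p["cx"])/p["fx"]*z,(v-p["cy"])/p["fy"]*z,z])-p["t"])
def cloud(p):
    v,u=np.mgrid[:480,:640]; z=p["z_map"]
    c=np.stack([(u-p["cx"])/p["fx"]*z,(v-p["cy"])/p["fy"]*z,z],-1)-p["t"]
    return c@p["R"]
def proj(p,X):
    c=p["R"]@np.array(X)+p["t"]; return p["fx"]*c[0]/c[2]+p["cx"],p["fy"]*c[1]/c[2]+p["cy"]
E
python3 - <<'E'
from h import *
print(ctrl.tcp_to_tips, telemetry.get_obs())
ps=[viewer.camera(n) for n in("side","top")]
for n,p in zip(("side","top"),ps):
    cv2.imwrite(f"pics/{n}0.png",p["img"][:,:,::-1]); C=cloud(p)
    print(n,-p["R"].T@p["t"])
    for t in ["brush_handle","brush_head","brush","barrel","bore_rim","tray","piston","wrench","can","jar","oil","cleaner","bearing"]:
        for r in viewer.recognise(t,p)[:1]:
            l,a,b,c=map(int,r["rect"]); u,v=(l+b)//2,(a+c)//2
            print(t,round(r["score"],2),(l,a,b,c),C[v,u].round(3))
E
```

```text
0.017 {'time_s': 0.0, 'qpos': array([-1.31358363e+00,  3.00492118e-01,  1.52159106e+00,  2.82303874e-05,
        1.32072468e+00, -6.66126576e-02]), 'joint_vel': array([ 0.00196265,  0.00117461,  0.0010329 ,  0.00014124,  0.00093537,
       -0.00022585]), 'tau': array([-6.50668153e-04, -5.31811702e+01, -3.52733696e+01,  7.07679545e-02,
        2.44206889e-02, -4.83006556e-05]), 'ee_pos': array([ 0.17494011, -0.52116925,  0.22187058]), 'eef_rot': array([-3.14038197e+00, -1.08170992e-04,  3.23818285e-01]), 'force': array([-0.4531437 ,  0.89061864,  0.22326383]), 'moment': array([ 0.03340252,  0.02617521, -0.04032592]), 'grip_force': 0.0, 'grip_width': 0.09409590677414098}
side [0.02913501 0.64077677 0.97160312]
brush_handle 0.59 (373, 176, 382, 217) [ 0.527 -0.173  0.204]
brush_head 0.63 (372, 178, 382, 222) [ 0.525 -0.172  0.191]
brush 0.78 (370, 176, 379, 224) [ 0.533 -0.17   0.188]
barrel 0.9 (339, 205, 403, 270) [ 0.506 -0.128  0.101]
bore_rim 0.74 (341, 203, 402, 268) [ 0.505 -0.126  0.111]
tray 0.82 (223, 289, 332, 382) [0.538 0.214 0.002]
piston 0.82 (276, 234, 292, 256) [0.701 0
[... 330 characters left out ...]

top [0.49063131 0.0038493  1.60743896]
brush_handle 0.5 (382, 258, 410, 276) [ 0.527 -0.17   0.203]
brush_head 0.79 (384, 256, 408, 273) [ 0.534 -0.168  0.216]
barrel 0.62 (357, 233, 425, 297) [ 0.535 -0.174  0.074]
bore_rim 0.82 (363, 233, 421, 300) [ 0.533 -0.176  0.075]
tray 0.56 (190, 222, 286, 304) [0.53  0.218 0.007]
piston 0.63 (317, 181, 335, 202) [ 0.719 -0.005  0.058]
wrench 0.75 (489, 275, 536, 343) [ 0.432 -0.5    0.004]
can 0.7 (121, 219, 156, 249) [0.592 0.453 0.104]
jar 0.69 (118, 288, 153, 316) [0.425 0.459 0.083]
oil 0.85 (358, 168, 390, 198) [ 0.731 -0.121  0.134]
cleaner 0.57 (265, 155, 294, 191) [0.744 0.109 0.158]
bearing 0.74 (505, 231, 523, 251) [ 0.611 -0.505 -0.   ]
```

Run:
```python
from h import *
a=cv2.imread("pics/side0.png")[150:410,140:480]; b=cv2.imread("pics/top0.png")[130:370,110:550]
cv2.imwrite("pics/a.png",cv2.resize(a,None,fx=2.2,fy=2.2)); cv2.imwrite("pics/b.png",cv2.resize(b,None,fx=1.8,fy=1.8))
for n in("side","top"):
    p=viewer.camera(n);C=cloud(p);im=p["img"].astype(int)
    hsv=cv2.cvtColor(p["img"],cv2.COLOR_RGB2HSV)
    red=((hsv[...,0]<8)|(hsv[...,0]>172))&(hsv[...,1]>130)&(hsv[...,2]>60)&(abs(C[...,0]-.53)<.06)&(abs(C[...,1]+.16)<.08)&(C[...,2]>.13)
    P=C[red]; print(n,len(P))
    for z0 in np.arange(.13,.28,.02):
        q=P[(P[:,2]>=z0)&(P[:,2]<z0+.02)]
        if len(q)>3: print(z0.round(3),len(q),q.mean(0).round(4),q.min(0).round(3),q.max(0).round(3))
    # barrel top fins/rim
    Q=C[(abs(C[...,0]-.53)<.1)&(abs(C[...,1]+.165)<.1)&(C[...,2]>.1)&(C[...,2]<.135)&~red]
    print("rim",len(Q),np.percentile(Q,[2,50,98],axis=0).round(3).tolist(), np.histogram(Q[:,2],bins=7))
    T=C[(im.min(-1)>170)&(abs(C[...,0]-.53)<.2)&(abs(C[...,1]-.21)<.2)&(C[...,2]>.02)&(C[...,2]<.04)]
    if len(T): print("tray",len(T),cv2.minAreaRect(T[:,:2].astype(np.float32)),T[:,2].mean())
```

```text
side 240
0.15 35 [ 0.53   -0.1724  0.161 ] [ 0.525 -0.181  0.15 ] [ 0.538 -0.168  0.169]
0.17 41 [ 0.5301 -0.1721  0.1805] [ 0.523 -0.179  0.171] [ 0.539 -0.168  0.189]
0.19 44 [ 0.5305 -0.173   0.1994] [ 0.524 -0.18   0.19 ] [ 0.538 -0.167  0.21 ]
0.21 43 [ 0.5301 -0.1724  0.2202] [ 0.523 -0.18   0.211] [ 0.539 -0.167  0.23 ]
0.23 68 [ 0.5314 -0.1751  0.2418] [ 0.523 -0.189  0.231] [ 0.543 -0.165  0.25 ]
0.25 7 [ 0.5341 -0.1759  0.251 ] [ 0.529 -0.184  0.25 ] [ 0.541 -0.17   0.253]
rim 981 [[0.475, -0.23, 0.1], [0.524, -0.166, 0.114], [0.593, -0.119, 0.13]] (array([111,  47, 379, 256,  47,  87,  54]), array([0.10001145, 0.10472744, 0.10944344, 0.11415943, 0.11887543,
       0.12359143, 0.12830742, 0.13302342]))
tray 533 ((0.5367240309715271, 0.21538344025611877), (0.22142453491687775, 0.1624433994293213), 77.23499298095703) 0.02942026068983843
top 81
0.23 45 [ 0.5342 -0.1783  0.2465] [ 0.524 -0.187  0.233] [ 0.545 -0.169  0.25 ]
0.25 36 [ 0.535  -0.1776  0.252 ] [ 0.527 -0.188  0.25 ] [ 0.544 -0.168  0.254]
rim 1413 [[0.479, -0.235, 0.106], [0.533, -0.177, 0.114], [0.592, -0.121, 0.131]] (array([ 22, 177, 597, 354,  80, 123,  60]), array([0.1002192 , 0.10511143, 0.11000366, 0.11489589, 0.11978813,
       0.12468036, 0.12957259, 0.13446482]))
tray 86 ((0.5300611853599548, 0.1876249462366104), (0.15847346186637878, 0.15772996842861176), 77.23408508300781) 0.030187593593672592
```

View pics/a.png

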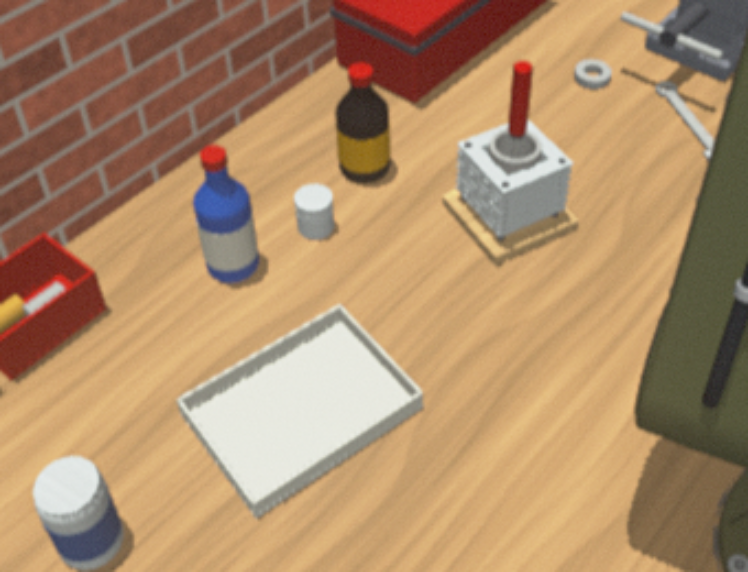

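View pics/b.png

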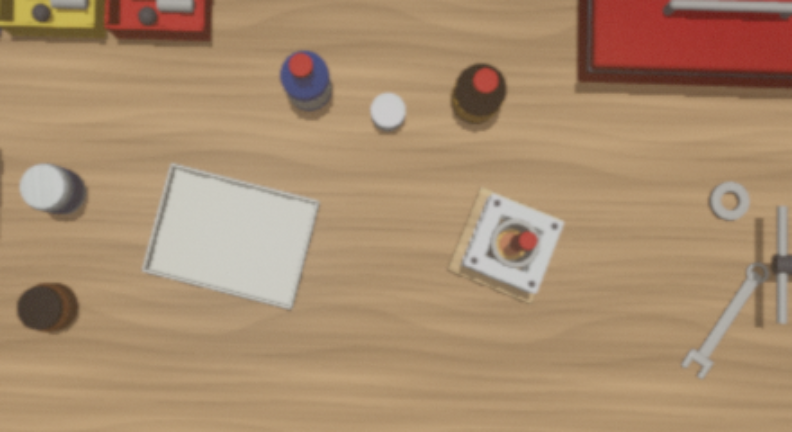

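The brush stands upright at about (0.534, -0.178), its handle top is at 0.252, and the tray centre is at about (0.537, 0.215). I'll rise first and then travel to the brush.

Emit:
step_arm([
  {"dz": -0.4, "claw": 0},
  {"dz": -0.4, "claw": 0},
  {"dx": 0.32, "dy": -0.15, "claw": 0},
  {"dx": 0.32, "dy": -0.15, "claw": 0},
  {"dx": 0.32, "dy": -0.15, "claw": 0},
  {"dx": 0.32, "dy": -0.15, "claw": 0},
  {"dx": 0.32, "dy": -0.15, "claw": 0},
  {"dx": 0.32, "dy": -0.15, "claw": 0},
  {"dx": 0.32, "dy": -0.15, "claw": 0},
  {"dx": 0.32, "dy": -0.15, "claw": 0},
])

```text
$.plan[0]: bad value
```

Emit:
step_arm([
  {"dx": 0.32, "dy": -0.15, "claw": 0},
  {"dx": 0.32, "dy": -0.15, "claw": 0},
  {"dx": 0.32, "dy": -0.15, "claw": 0},
  {"rz": -0.09, "claw": 0},
  {"rz": -0.09, "claw": 0},
  {"rz": -0.09, "claw": 0},
  {"rz": -0.09, "claw": 0},
  {"rz": -0.09, "claw": 0},
  {"rz": -0.09, "claw": 0},
  {"rz": -0.09, "claw": 0},
])

```text
$.plan[0]: bad value
```

```bash
cat > d.py <<'E'
import sys
from h import *
from scipy.spatial.transform import Rotation as Ro
o=telemetry.get_obs(); R=Ro.from_euler("xyz",o["eef_rot"])
print(o["time_s"],o["ee_pos"].round(4),o["eef_rot"].round(3),o["qpos"].round(3),o["force"].round(1),o["grip_width"].round(4),o["grip_force"])
g=np.array(list(map(float,sys.argv[1:4])))
print("tool shift",(R.inv().apply(g-o["ee_pos"])/.1).round(3))
E
python3 d.py .5345 -.1785 .30
```

```text
Traceback (most recent call last):
  File "d.py", line 5, in <module>
    print(o["time_s"],o["ee_pos"].round(4),o["eef_rot"].round(3),o["qpos"].round(3),o["force"].round(1),o["grip_width"].round(4),o["grip_force"])
                                                                                                        ^^^^^^^^^^^^^^^^^^^^^
AttributeError: 'float' object has no attribute 'round'
```

Emit:
step_arm([
  {"dx": 0, "dy": 0, "dz": -0.4, "rx": 0, "ry": 0, "rz": 0, "claw": 0},
  {"dx": 0, "dy": 0, "dz": -0.4, "rx": 0, "ry": 0, "rz": 0, "claw": 0},
  {"dx": 0.32, "dy": -0.15, "dz": 0, "rx": 0, "ry": 0, "rz": 0, "claw": 0},
  {"dx": 0.32, "dy": -0.15, "dz": 0, "rx": 0, "ry": 0, "rz": 0, "claw": 0},
  {"dx": 0.32, "dy": -0.15, "dz": 0, "rx": 0, "ry": 0, "rz": 0, "claw": 0},
  {"dx": 0.32, "dy": -0.15, "dz": 0, "rx": 0, "ry": 0, "rz": 0, "claw": 0},
  {"dx": 0.32, "dy": -0.15, "dz": 0, "rx": 0, "ry": 0, "rz": 0, "claw": 0},
  {"dx": 0.32, "dy": -0.15, "dz": 0, "rx": 0, "ry": 0, "rz": 0, "claw": 0},
  {"dx": 0.32, "dy": -0.15, "dz": 0, "rx": 0, "ry": 0, "rz": 0, "claw": 0},
  {"dx": 0.32, "dy": -0.15, "dz": 0, "rx": 0, "ry": 0, "rz": 0, "claw": 0},
])

```text
time_s: 2.5
ee_pos: [0.3804, -0.325, 0.3026]
eef_rot: [3.141, -0.0, 0.324]
force: [-0.1, -0.2, -0.5]
grip_width: 0.094
grip_force: 0.0
```

Emit:
step_arm([
  {"dx": 0.32, "dy": -0.15, "dz": 0, "rx": 0, "ry": 0, "rz": 0, "claw": 0},
  {"dx": 0.32, "dy": -0.15, "dz": 0, "rx": 0, "ry": 0, "rz": 0, "claw": 0},
  {"dx": 0.32, "dy": -0.15, "dz": 0, "rx": 0, "ry": 0, "rz": 0, "claw": 0},
  {"dx": 0, "dy": 0, "dz": 0, "rx": 0, "ry": 0, "rz": -0.09, "claw": 0},
  {"dx": 0, "dy": 0, "dz": 0, "rx": 0, "ry": 0, "rz": -0.09, "claw": 0},
  {"dx": 0, "dy": 0, "dz": 0, "rx": 0, "ry": 0, "rz": -0.09, "claw": 0},
  {"dx": 0, "dy": 0, "dz": 0, "rx": 0, "ry": 0, "rz": -0.09, "claw": 0},
  {"dx": 0, "dy": 0, "dz": 0, "rx": 0, "ry": 0, "rz": -0.09, "claw": 0},
  {"dx": 0, "dy": 0, "dz": 0, "rx": 0, "ry": 0, "rz": -0.09, "claw": 0},
  {"dx": 0, "dy": 0, "dz": 0, "rx": 0, "ry": 0, "rz": -0.09, "claw": 0},
])

```text
time_s: 3.5
ee_pos: [0.4562, -0.253, 0.3025]
eef_rot: [3.142, 0.0, 1.319]
force: [0.3, -0.2, -0.5]
grip_width: 0.0936
grip_force: 0.0
```

```bash
sed -i 's/o\["grip_width"\].round(4)/round(o["grip_width"],4)/' d.py
python3 d.py .5345 -.1785 .30
```

```text
3.5 [ 0.4562 -0.253   0.3025] [3.142 0.    1.319] [-0.577  0.186  1.477  0.     1.478 -0.325] [ 0.3 -0.2 -0.5] 0.0936 0.0
tool shift [0.916 0.573 0.025]
```

Emit:
step_arm([
  {"dx": 0.3, "dy": 0.19, "dz": 0, "rx": 0, "ry": 0, "rz": 0, "claw": 0},
  {"dx": 0.3, "dy": 0.19, "dz": 0, "rx": 0, "ry": 0, "rz": 0, "claw": 0},
  {"dx": 0.31, "dy": 0.19, "dz": 0.02, "rx": 0, "ry": 0, "rz": 0, "claw": 0},
  {"dx": 0, "dy": 0, "dz": 0, "rx": 0, "ry": 0, "rz": 0, "claw": 0},
  {"dx": 0, "dy": 0, "dz": 0, "rx": 0, "ry": 0, "rz": 0, "claw": 0},
])

```text
time_s: 4.0
ee_pos: [0.5346, -0.1792, 0.3001]
eef_rot: [-3.141, 0.0, 1.315]
force: [0.5, 0.2, -0.5]
grip_width: 0.0942
grip_force: 0.0
```

```bash
python3 d.py .5345 -.1785 .20
```

```text
4.0 [ 0.5346 -0.1792  0.3001] [-3.141  0.     1.315] [-0.388  0.286  1.36  -0.     1.496 -0.132] [ 0.5  0.2 -0.5] 0.0942 0.0
tool shift [ 0.006 -0.002  1.001]
```

Emit:
step_arm([
  {"dx": 0, "dy": 0, "dz": 0.25, "rx": 0, "ry": 0, "rz": 0, "claw": 0},
  {"dx": 0, "dy": 0, "dz": 0.25, "rx": 0, "ry": 0, "rz": 0, "claw": 0},
  {"dx": 0, "dy": 0, "dz": 0.25, "rx": 0, "ry": 0, "rz": 0, "claw": 0},
  {"dx": 0, "dy": 0, "dz": 0.25, "rx": 0, "ry": 0, "rz": 0, "claw": 0},
  {"dx": 0, "dy": 0, "dz": 0, "rx": 0, "ry": 0, "rz": 0, "claw": 0.5},
  {"dx": 0, "dy": 0, "dz": 0, "rx": 0, "ry": 0, "rz": 0, "claw": 1},
  {"dx": 0, "dy": 0, "dz": 0, "rx": 0, "ry": 0, "rz": 0, "claw": 1},
  {"dx": 0, "dy": 0, "dz": 0, "rx": 0, "ry": 0, "rz": 0, "claw": 1},
  {"dx": 0, "dy": 0, "dz": 0, "rx": 0, "ry": 0, "rz": 0, "claw": 1},
  {"dx": 0, "dy": 0, "dz": 0, "rx": 0, "ry": 0, "rz": 0, "claw": 1},
], grip_force=40)

```text
time_s: 5.0
ee_pos: [0.5346, -0.1795, 0.2009]
eef_rot: [3.141, 0.0, 1.313]
force: [0.2, -0.6, 0.0]
grip_width: 0.0492
grip_force: 0.0
```

```bash
python3 d.py .5345 -.1785 .26
python3 - <<'E'
from h import *
p=viewer.camera("side"); cv2.imwrite("pics/c.png",cv2.resize(p["img"][100:300,270:470,::-1],None,fx=3,fy=3))
E
```

```text
5.0 [ 0.5346 -0.1795  0.2009] [3.141 0.    1.313] [-0.389  0.348  1.508  0.     1.284 -0.132] [ 0.2 -0.6  0. ] 0.0492 0.0
tool shift [ 0.01  -0.003 -0.591]
```

View pics/c.png

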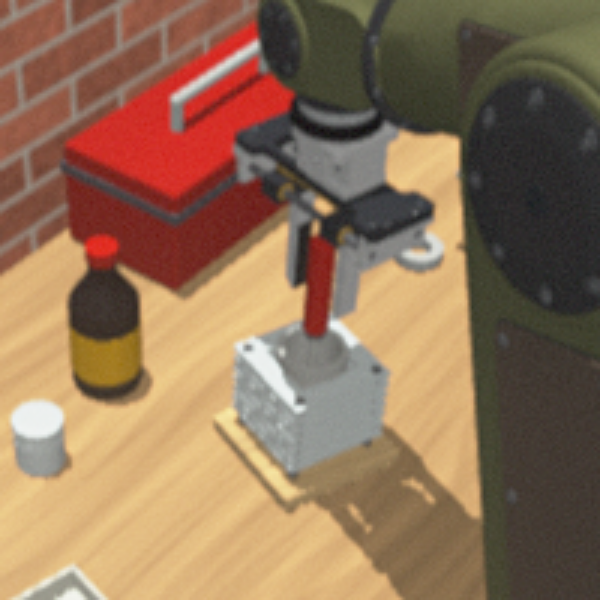

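The fingers straddle the red handle at crop (320,290) and are still closing, so I'll keep closing.

Emit:
step_arm([
  {"dx": 0, "dy": 0, "dz": 0, "rx": 0, "ry": 0, "rz": 0, "claw": 1},
  {"dx": 0, "dy": 0, "dz": 0, "rx": 0, "ry": 0, "rz": 0, "claw": 1},
  {"dx": 0, "dy": 0, "dz": 0, "rx": 0, "ry": 0, "rz": 0, "claw": 1},
  {"dx": 0, "dy": 0, "dz": 0, "rx": 0, "ry": 0, "rz": 0, "claw": 1},
  {"dx": 0, "dy": 0, "dz": 0, "rx": 0, "ry": 0, "rz": 0, "claw": 1},
  {"dx": 0, "dy": 0, "dz": 0, "rx": 0, "ry": 0, "rz": 0, "claw": 1},
  {"dx": 0, "dy": 0, "dz": 0, "rx": 0, "ry": 0, "rz": 0, "claw": 1},
])

```text
time_s: 5.75
ee_pos: [0.5344, -0.1795, 0.2003]
eef_rot: [-3.141, -0.0, 1.313]
force: [-0.8, 0.4, -1.0]
grip_width: 0.0238
grip_force: 40.0
```

Emit:
step_arm([
  {"dx": 0, "dy": 0, "dz": -0.1, "rx": 0, "ry": 0, "rz": 0, "claw": 1},
  {"dx": 0, "dy": 0, "dz": -0.1, "rx": 0, "ry": 0, "rz": 0, "claw": 1},
  {"dx": 0, "dy": 0, "dz": -0.1, "rx": 0, "ry": 0, "rz": 0, "claw": 1},
  {"dx": 0, "dy": 0, "dz": -0.1, "rx": 0, "ry": 0, "rz": 0, "claw": 1},
  {"dx": 0, "dy": 0, "dz": -0.1, "rx": 0, "ry": 0, "rz": 0, "claw": 1},
  {"dx": 0, "dy": 0, "dz": -0.1, "rx": 0, "ry": 0, "rz": 0, "claw": 1},
  {"dx": 0, "dy": 0, "dz": 0, "rx": 0, "ry": 0, "rz": 0, "claw": 1},
  {"dx": 0, "dy": 0, "dz": 0, "rx": 0, "ry": 0, "rz": 0, "claw": 1},
  {"dx": 0, "dy": 0, "dz": 0, "rx": 0, "ry": 0, "rz": 0, "claw": 1},
])

```text
time_s: 6.65
ee_pos: [0.5343, -0.1794, 0.2599]
eef_rot: [-3.141, -0.0, 1.313]
force: [0.1, 0.4, -2.0]
grip_width: 0.0234
grip_force: 40.0
```

```bash
python3 d.py .5345 -.1785 .26
python3 - <<'E'
from h import *
p=viewer.camera("side"); cv2.imwrite("pics/d.png",cv2.resize(p["img"][100:300,270:470,::-1],None,fx=3,fy=3))
C=cloud(p); hsv=cv2.cvtColor(p["img"],cv2.COLOR_RGB2HSV)
red=((hsv[...,0]<8)|(hsv[...,0]>172))&(hsv[...,1]>130)&(abs(C[...,0]-.53)<.06)&(abs(C[...,1]+.16)<.06)&(C[...,2]>.13)
P=C[red]; print(len(P),P[:,2].min(),P[:,2].max())
for z in np.arange(.2,.3,.02):
    q=P[abs(P[:,2]-z)<.01]
    if len(q):print(z,q.mean(0).round(4))
print(viewer.recognise("brush_head",p)[:2])
E
```

```text
6.65 [ 0.5343 -0.1794  0.2599] [-3.141 -0.     1.313] [-0.389  0.305  1.427  0.     1.41  -0.132] [ 0.1  0.4 -2. ] 0.0234 39.9996417760849
tool shift [ 0.009 -0.001 -0.001]
202 0.20883784486272372 0.44384198907870387
0.2 [ 0.524  -0.1772  0.2088]
0.22 [ 0.5272 -0.1713  0.2206]
0.24 [ 0.5291 -0.1702  0.2379]
0.26 [ 0.5331 -0.1699  0.2606]
0.27999999999999997 [ 0.5325 -0.1696  0.2808]
[{'rect': [368.1, 160.3, 382.4, 224.0], 'score': 0.78}]
```

View pics/d.png

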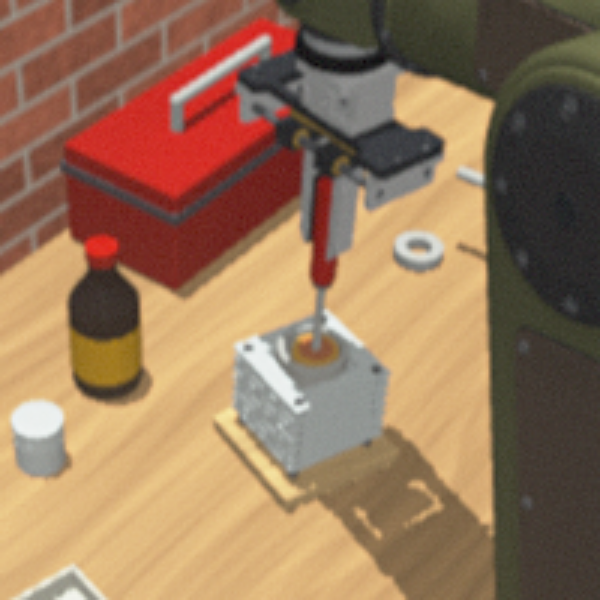

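The bristle head shows level with the rim (crop 318,348), so the up stroke worked. Next I go down, up and down again.

Emit:
step_arm([
  {"dx": 0, "dy": 0, "dz": 0.1, "rx": 0, "ry": 0, "rz": 0, "claw": 1},
  {"dx": 0, "dy": 0, "dz": 0.1, "rx": 0, "ry": 0, "rz": 0, "claw": 1},
  {"dx": 0, "dy": 0, "dz": 0.1, "rx": 0, "ry": 0, "rz": 0, "claw": 1},
  {"dx": 0, "dy": 0, "dz": 0.1, "rx": 0, "ry": 0, "rz": 0, "claw": 1},
  {"dx": 0, "dy": 0, "dz": 0.1, "rx": 0, "ry": 0, "rz": 0, "claw": 1},
  {"dx": 0, "dy": 0, "dz": 0.08, "rx": 0, "ry": 0, "rz": 0, "claw": 1},
  {"dx": 0, "dy": 0, "dz": 0, "rx": 0, "ry": 0, "rz": 0, "claw": 1},
  {"dx": 0, "dy": 0, "dz": 0, "rx": 0, "ry": 0, "rz": 0, "claw": 1},
  {"dx": 0, "dy": 0, "dz": 0, "rx": 0, "ry": 0, "rz": 0, "claw": 1},
])

```text
time_s: 7.65
ee_pos: [0.5346, -0.1796, 0.2029]
eef_rot: [3.141, 0.0, 1.313]
force: [-0.4, 0.8, -2.5]
grip_width: 0.0236
grip_force: 40.0
```

Emit:
step_arm([
  {"dx": 0, "dy": 0, "dz": -0.1, "rx": 0, "ry": 0, "rz": 0, "claw": 1},
  {"dx": 0, "dy": 0, "dz": -0.1, "rx": 0, "ry": 0, "rz": 0, "claw": 1},
  {"dx": 0, "dy": 0, "dz": -0.1, "rx": 0, "ry": 0, "rz": 0, "claw": 1},
  {"dx": 0, "dy": 0, "dz": -0.1, "rx": 0, "ry": 0, "rz": 0, "claw": 1},
  {"dx": 0, "dy": 0, "dz": -0.1, "rx": 0, "ry": 0, "rz": 0, "claw": 1},
  {"dx": 0, "dy": 0, "dz": -0.08, "rx": 0, "ry": 0, "rz": 0, "claw": 1},
  {"dx": 0, "dy": 0, "dz": 0, "rx": 0, "ry": 0, "rz": 0, "claw": 1},
  {"dx": 0, "dy": 0, "dz": 0, "rx": 0, "ry": 0, "rz": 0, "claw": 1},
  {"dx": 0, "dy": 0, "dz": 0, "rx": 0, "ry": 0, "rz": 0, "claw": 1},
])

```text
time_s: 8.55
ee_pos: [0.5344, -0.1794, 0.2599]
eef_rot: [-3.141, -0.0, 1.313]
force: [0.2, 0.0, -2.2]
grip_width: 0.0238
grip_force: 40.0
```

Emit:
step_arm([
  {"dx": 0, "dy": 0, "dz": 0.1, "rx": 0, "ry": 0, "rz": 0, "claw": 1},
  {"dx": 0, "dy": 0, "dz": 0.1, "rx": 0, "ry": 0, "rz": 0, "claw": 1},
  {"dx": 0, "dy": 0, "dz": 0.1, "rx": 0, "ry": 0, "rz": 0, "claw": 1},
  {"dx": 0, "dy": 0, "dz": 0.1, "rx": 0, "ry": 0, "rz": 0, "claw": 1},
  {"dx": 0, "dy": 0, "dz": 0.1, "rx": 0, "ry": 0, "rz": 0, "claw": 1},
  {"dx": 0, "dy": 0, "dz": 0.08, "rx": 0, "ry": 0, "rz": 0, "claw": 1},
  {"dx": 0, "dy": 0, "dz": 0, "rx": 0, "ry": 0, "rz": 0, "claw": 1},
  {"dx": 0, "dy": 0, "dz": 0, "rx": 0, "ry": 0, "rz": 0, "claw": 1},
  {"dx": 0, "dy": 0, "dz": 0, "rx": 0, "ry": 0, "rz": 0, "claw": 1},
])

```text
time_s: 9.45
ee_pos: [0.5346, -0.1796, 0.2029]
eef_rot: [3.141, 0.0, 1.313]
force: [-0.2, 0.8, -1.9]
grip_width: 0.0241
grip_force: 40.0
```

Run:
```python
from h import *
p=viewer.camera("side"); cv2.imwrite("pics/e.png",cv2.resize(p["img"][100:300,270:470,::-1],None,fx=3,fy=3))
```

```text
(no output)
```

View pics/e.png

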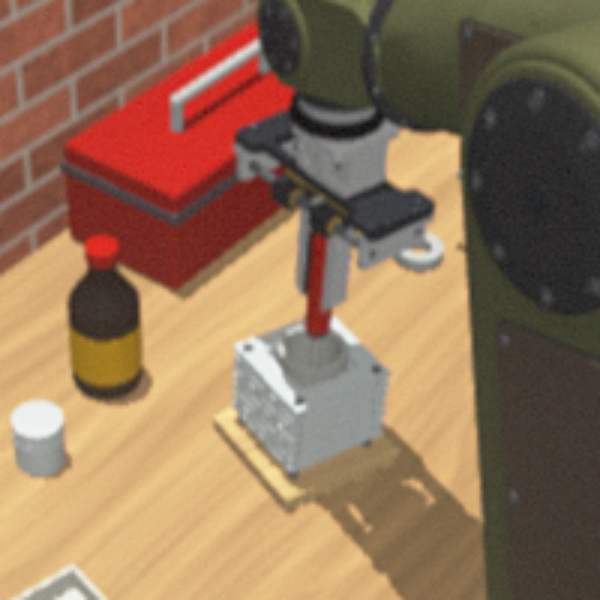

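The handle end at crop (318,333) is where it was at the start, so the brush hasn't slipped. Drawing it out now.

Emit:
step_arm([
  {"dx": 0, "dy": 0, "dz": -0.2, "rx": 0, "ry": 0, "rz": 0, "claw": 1},
  {"dx": 0, "dy": 0, "dz": -0.2, "rx": 0, "ry": 0, "rz": 0, "claw": 1},
  {"dx": 0, "dy": 0, "dz": -0.2, "rx": 0, "ry": 0, "rz": 0, "claw": 1},
  {"dx": 0, "dy": 0, "dz": -0.2, "rx": 0, "ry": 0, "rz": 0, "claw": 1},
  {"dx": 0, "dy": 0, "dz": -0.2, "rx": 0, "ry": 0, "rz": 0, "claw": 1},
  {"dx": 0, "dy": 0, "dz": -0.2, "rx": 0, "ry": 0, "rz": 0, "claw": 1},
  {"dx": 0, "dy": 0, "dz": -0.2, "rx": 0, "ry": 0, "rz": 0, "claw": 1},
  {"dx": 0, "dy": 0, "dz": -0.2, "rx": 0, "ry": 0, "rz": 0, "claw": 1},
  {"dx": 0, "dy": 0, "dz": -0.1, "rx": 0, "ry": 0, "rz": 0, "claw": 1},
  {"dx": 0, "dy": 0, "dz": 0, "rx": 0, "ry": 0, "rz": 0, "claw": 1},
])

```text
time_s: 10.5
ee_pos: [0.5347, -0.1796, 0.3736]
eef_rot: [3.139, 0.0, 1.313]
force: [-0.6, -0.1, -2.1]
grip_width: 0.0229
grip_force: 40.0
```

```bash
python3 d.py .40 .15 .37
```

```text
10.5 [ 0.5347 -0.1796  0.3736] [3.139 0.    1.313] [-0.389  0.269  1.217  0.     1.653 -0.132] [-0.6 -0.1 -2.1] 0.0229 39.99958634376526
tool shift [ 2.844 -2.141  0.031]
```

Emit:
step_arm([
  {"dx": 0.3, "dy": -0.2, "dz": 0, "rx": 0, "ry": 0, "rz": 0, "claw": 1},
  {"dx": 0.3, "dy": -0.2, "dz": 0, "rx": 0, "ry": 0, "rz": 0, "claw": 1},
  {"dx": 0.31, "dy": -0.2, "dz": 0, "rx": 0, "ry": 0, "rz": 0, "claw": 1},
  {"dx": 0.31, "dy": -0.2, "dz": 0, "rx": 0, "ry": 0, "rz": 0, "claw": 1},
  {"dx": 0.31, "dy": -0.2, "dz": 0, "rx": 0, "ry": 0, "rz": 0, "claw": 1},
  {"dx": 0.31, "dy": -0.2, "dz": 0, "rx": 0, "ry": 0, "rz": 0, "claw": 1},
  {"dx": 0.31, "dy": -0.2, "dz": 0, "rx": 0, "ry": 0, "rz": 0, "claw": 1},
  {"dx": 0.31, "dy": -0.2, "dz": 0, "rx": 0, "ry": 0, "rz": 0, "claw": 1},
  {"dx": 0.31, "dy": -0.2, "dz": 0, "rx": 0, "ry": 0, "rz": 0, "claw": 1},
  {"dx": 0.31, "dy": -0.2, "dz": 0, "rx": 0, "ry": 0, "rz": 0, "claw": 1},
])

```text
time_s: 11.5
ee_pos: [0.4186, 0.1705, 0.3714]
eef_rot: [-3.141, 0.001, 1.313]
force: [0.8, 0.3, -1.4]
grip_width: 0.0236
grip_force: 40.0
```

Emit:
step_arm([
  {"dx": 0, "dy": 0, "dz": 0, "rx": 0, "ry": 0, "rz": -0.07, "claw": 1},
  {"dx": 0, "dy": 0, "dz": 0, "rx": 0, "ry": 0, "rz": -0.07, "claw": 1},
  {"dx": 0, "dy": 0, "dz": 0, "rx": 0, "ry": 0, "rz": -0.07, "claw": 1},
  {"dx": 0, "dy": 0, "dz": 0, "rx": 0, "ry": 0, "rz": -0.07, "claw": 1},
  {"dx": 0, "dy": 0, "dz": 0, "rx": 0, "ry": 0, "rz": -0.07, "claw": 1},
  {"dx": 0, "dy": 0, "dz": 0, "rx": 0, "ry": 0, "rz": -0.06, "claw": 1},
  {"dx": 0, "dy": 0, "dz": 0, "rx": -0.05, "ry": 0, "rz": 0, "claw": 1},
  {"dx": 0, "dy": 0, "dz": 0, "rx": -0.06, "ry": 0, "rz": 0, "claw": 1},
  {"dx": 0, "dy": 0, "dz": 0, "rx": -0.06, "ry": 0, "rz": 0, "claw": 1},
  {"dx": 0, "dy": 0, "dz": 0, "rx": -0.06, "ry": 0, "rz": 0, "claw": 1},
])

```text
time_s: 12.5
ee_pos: [0.4193, 0.1692, 0.3715]
eef_rot: [2.778, -0.0, 1.957]
force: [0.9, 0.1, -0.9]
grip_width: 0.0233
grip_force: 40.0
```

```bash
python3 d.py .42 .169 .36
```

```text
12.5 [0.4193 0.1692 0.3715] [ 2.778 -0.     1.957] [ 0.281 -0.21   1.751  0.04   1.239 -0.111] [ 0.9  0.1 -0.9] 0.0233 39.99872803688049
tool shift [-0.005 -0.035  0.11 ]
```

Emit:
step_arm([
  {"dx": 0, "dy": 0, "dz": 0, "rx": -0.05, "ry": 0, "rz": 0, "claw": 1},
  {"dx": 0, "dy": 0, "dz": 0, "rx": -0.05, "ry": 0, "rz": 0, "claw": 1},
  {"dx": 0, "dy": 0, "dz": 0, "rx": -0.05, "ry": 0, "rz": 0, "claw": 1},
  {"dx": 0, "dy": 0, "dz": 0, "rx": -0.05, "ry": 0, "rz": 0, "claw": 1},
  {"dx": 0, "dy": 0, "dz": 0, "rx": -0.05, "ry": 0, "rz": 0, "claw": 1},
  {"dx": 0, "dy": 0, "dz": 0, "rx": -0.05, "ry": 0, "rz": 0, "claw": 1},
  {"dx": 0, "dy": 0, "dz": 0, "rx": -0.05, "ry": 0, "rz": 0, "claw": 1},
  {"dx": 0, "dy": 0, "dz": 0, "rx": 0, "ry": 0, "rz": 0, "claw": 1},
  {"dx": 0, "dy": 0, "dz": 0, "rx": 0, "ry": 0, "rz": 0, "claw": 1},
  {"dx": 0, "dy": 0, "dz": 0, "rx": 0, "ry": 0, "rz": 0, "claw": 1},
])

```text
time_s: 13.5
ee_pos: [0.4196, 0.1693, 0.3725]
eef_rot: [2.232, -0.0, 1.958]
force: [-0.0, -0.3, -1.9]
grip_width: 0.0233
grip_force: 40.0
```

```bash
python3 d.py .42 .169 .36
python3 - <<'E'
from h import *
from scipy.spatial.transform import Rotation as Ro
o=telemetry.get_obs(); d=Ro.from_euler("xyz",o["eef_rot"]).apply([0,0,1]); h=o["ee_pos"]+.154*d
print("head",h.round(3),"lean",np.degrees(np.arccos(-d[2])))
for n in("side","top"):
    p=viewer.camera(n); C=cloud(p); print(n,proj(p,h))
    im=p["img"].copy()
    for r in viewer.recognise("brush_head",p)[:1]:
        a,b,c,e=map(int,r["rect"]); print(r,C[(b+e)//2,(a+c)//2].round(3))
    cv2.imwrite(f"pics/f_{n}.png",im[:,:,::-1])
a=cv2.imread("pics/f_side.png")[80:480,80:480]; b=cv2.imread("pics/f_top.png")[80:480,80:480]
cv2.imwrite("pics/f.png",np.hstack([a,b]))
E
```

```text
13.5 [0.4196 0.1693 0.3725] [ 2.232 -0.     1.958] [ 0.235 -0.475  2.112  0.209  0.612 -0.265] [-0.  -0.3 -1.9] 0.0233 39.999743700027466
tool shift [-0.004 -0.097  0.078]
head [0.532 0.215 0.278] lean 52.10363956153619
side (np.float64(268.4047460300189), np.float64(259.80662311566647))
top (np.float64(222.80302904240023), np.float64(258.62928050174406))
{'rect': [209.4, 246.6, 240.2, 312.6], 'score': 0.71} [0.488 0.253 0.007]
```

View pics/f.png

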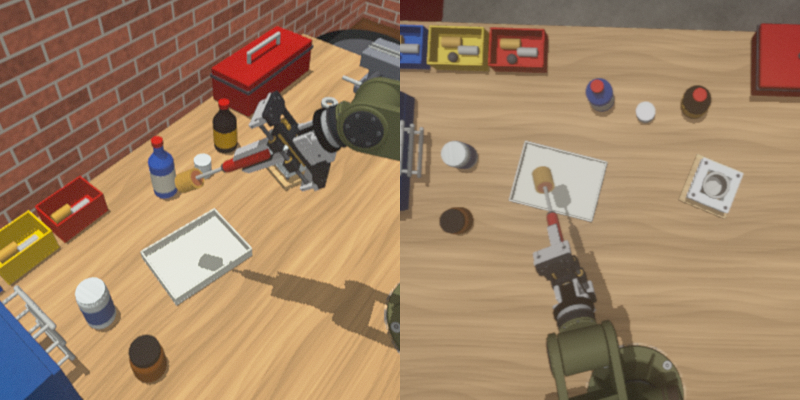

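The brass head shows at top-view crop (542,180), i.e. pixel (222,260), matching the predicted projection. It is over the middle of the tray, leaning 52° at 0.278 m, and touches nothing but the gripper.

```bash
python3 -c "
from h import *
print(np.abs(telemetry.get_obs()['joint_vel']).max()); print(hand_in())"
```

```text
0.005688236267931206
the job is handed in; nothing more can be done
None
```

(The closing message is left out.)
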